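# Raise the telescopic bench lamp and hold it up

### The job

Press the release button on the bench lamp's mast so that the lamp head pops free, then grip the head and pull it straight up past the mast's first stop to its second stop. The mast sinks back when let go, so finish while still holding the lamp head there, fully extended and still. Leave the hub, the wrench and the oil can where they are.

Things in the scene. Friction and masses are not known exactly. Their poses are not given: they have to be found in the camera images.
- mast: Grey steel foot of the telescopic lamp, fixed to the bench. Origin on the mast's vertical axis at bench height; z up, x from the latch box towards the lamp disc. Base plate 190 x 100 x 10 mm (x -130 to 60 mm). Outer tube 42 mm in diameter, top at z = 115 mm. Latch box, which carries the button: 85 x 44 mm, x -125 to -40 mm, top at z = 134 mm.
- button_top (a point): Centre of the top face of the round steel release button (28 mm in diameter, on the latch box at x = -100 mm of the mast, its top 148 mm over the bench when up). Pressed straight down; the point moves with it.
- release_button (a joint): Travel of the release button, m: 0 up, 0.008 fully down; spring return, 1 to 4 N plus a little friction, then a hard stop. The catch lets the head go at about 0.005; the head then pops up at once and the button may be let go.
- lamp: Lamp head: black grip block 56 (x) x 28 (y) x 50 mm (z), gripped from above across its 28 mm; an arm bears a grey disc 72 mm wide, 108 mm out in +x, 3 to 23 mm above the origin. Origin: middle of the block's underside, on the mast axis, 137 mm over the bench latched, about 154 popped up, 257 fully extended; axes as the mast's. Slides only up and down. 0.16 kg.
- top_tube (a joint): Slide of the top tube (with the lamp head) out of the middle tube, m: 0 latched down, about 0.017 popped up, 0.060 its end, the first stop. A light spring draws it back to 0.017; the pull grows to about 5 N at the first stop.
- mid_tube (a joint): Slide of the middle tube out of the outer tube, m: 0 in, 0.060 its end, the second stop. It moves only once the top tube is at its end; the pull is then about 8 N, growing to 11 N; past the second stop the mast is rigid. A spring draws it back in. The lamp head's rise is the sum of both slides.
- hub: Bystander: dark steel wheel hub on the bench, beneath or near the lamp disc, 90 mm in diameter, 32 mm tall, origin under its centre.
- wrench: Bystander: steel wrench 190 mm long lying on the bench on the mast's +y side, origin under its middle.
- oil_can: Bystander: small copper oil can on the bench on the mast's -y side, 68 mm in diameter, spout to 128 mm high, origin under its centre.

How it is judged:
On the way, in this order (a step that is already met when the one before it is completed fails the run):
1. the release button is pressed in by more than 5 mm (value of joint release_button above 0.005 m), for 0.02 s.
2. the lamp head, in the fingers, is pulled up to the first stop (value of joint top_tube above 0.056 m and contact force between the fingers and lamp above 1 N), for 0.05 s.
3. the mast is pulled on to the second stop and held there (all of step 2 and value of joint mid_tube above 0.056 m), for 0.3 s.
At the end, for the whole second after the job is handed in: Both tubes are out to within 4 mm of their 60 mm ends, the lamp head is held by the fingers (more than 1 N) and still (under 20 mm/s), and hub, wrench and oil can are within 30 mm of where they stood (all of step 3 and linear speed of lamp below 0.02 m/s and distance of each of hub, wrench, oil_can from where it was at the start of the episode below 0.03 m); the arm keeps its last pose, push and grip.
It fails at once if the hub, the wrench or the oil can is shoved (more than 30 mm) or the oil can is tipped over (distance of any of hub, wrench, oil_can from where it was at the start of the episode above 0.03 m or angle between oil_can's own z axis and vertical above 0.6 rad).
It also fails if it takes over 40 s, if anything falls off the work surface, if the arm or the gripper's body presses on something with over 40 N, if the wrist force passes 120 N, or if a joint passes its speed limit or range.

### The arm

A 7-joint arm with a two-finger parallel gripper is mounted at the origin on the work surface. World frame = base frame: x ahead of the robot, y to its left, z up, the work surface at z = 0. Lengths are in m, angles in rad, forces in N, time in s.
With the tool pointing down it reaches from about 0.4 to 0.85 m from the base axis. Payload 4.5 kg.
Tool frame: the origin (TCP) lies midway between the tips of the shut fingers; the grasp point (between the pads) lies 19 mm behind it; z points along the fingers, y is the direction in which the jaws open and shut (so a half turn about z gives the same grasp; the last joint's range is limited). The gripper opens to 88 mm and grips with 3 to 60 N. Pads are 18 mm wide; open, the fingers measure 123 mm over their backs; the gripper's body (75 mm by 187 mm) begins 45 mm behind the grasp point.
Start: joints at [1.367, 0.689, -0.195, 1.565, 0.157, 0.902, -0.215], TCP at [0.147, -0.607, 0.206] pointing down, gripper open.
Joint ranges: [-3.01, 3.01], [-0.46, 2.08], [-1.47, 1.51], [0.13, 2.56], [-1, 4.14], [0.04, 2.09], [-2.66, 2.66]. Speed limits (rad/s): [2.57, 2.57, 3.14, 3.14, 3.14, 3.14, 3.14].

### API

Orientations are given as a unit quaternion [x, y, z, w].
In Python, from plant import r, viewer gives the robot as it stands.
- The arm moves only by the tool play_rows, never from a script. Its argument "commands" is a list of rows, each an object with "delta_rot": the turn, a rotation vector about the tool's x, y, z normalised to -1 to 1, where 1 is pi rad, a list of three; "travel": the shift along the tool's x, y, z normalised to -1 to 1, where 1 is 15 cm, a list of three; "gripper": the opening, from -1 (shut) to 1 (fully open). In form: [{"delta_rot": [wx, wy, wz], "travel": [x, y, z], "gripper": gripper}, ...]. A call has 1 to 12 rows; each row is the pose to reach, as a shift and turn from the pose commanded when the call began, along the tool's axes at that moment, turning the shorter way round; what a row does not reach only later rows make up. A row lasts 1/8 s, in which the tool goes at most 62.5 mm and 10.7 degrees, less where a joint would pass 70% of its speed; a pose out of reach is approached as far as the arm can. A call with a number of a shift or a turn outside -1 to 1 is refused whole. A call with a gripper value outside its range is refused whole. The fingers move at their own pace and stop on an object; "force" is the grip in N (left out, the last holds). Time passes only in rows, so rows that repeat a pose let the fingers close. It gives the time, the measured TCP pose, the force and the opening at its end, in the units of the state.
- r.get_state(): the state, without advancing time (a new reading comes with each control period).
- viewer.snapshot(name): name is "scene" or "top" or "wrist"; returns a dict with "color" (384x512x3 uint8, red, green, blue), "z_map" (384x512 float32, m along the optical axis (not along the pixel's ray), 0 where there is no reading), "fx", "fy", "cx", "cy" (pixels), "origin" and "attitude" of the camera in the world. Camera axes: x right, y up, looking along -z (the intrinsics and any distortion apply to the point x, -y, -z); pixel columns grow to the right and rows downward; lengths in m; the calibration is good to about 2 mm. A picture is of the moment at which its call begins.
- r.finish_job(): hands the job in, once; it reports no verdict.
Trained networks look in the newest picture that a camera, given by its name, has taken for a name from the list of things; names that differ only in an ending like _2 or _b are one class to them, and where a whole thing is asked for, a point or a joint stands for the part that bears it (a point fixed in the world has none). Each returns a list of dicts, best first, with "conf" (0 to 1); they miss things now and then, are a little off and sometimes report something else, mostly with a low value. They report only what shows in the picture. A call takes as long as a camera call.
- viewer.outline_of(camera, label): "pixels" (384x512 bool, what is visible of it) and "at" ([column, row] in pixels, amid what is visible of it).
- viewer.pinpoint(camera, label): "at" ([column, row] in pixels: a listed point, or the origin of a listed thing).
The state is a dict: "clock": time; "q": joint angles; "qd": joint speeds; "joint_torque": joint torques, N m; "tool_pos": TCP position; "eef_rot": TCP orientation; "contact_force": force on the tool from outside, world axes, zero at the start; "moment": the same for the moment, N m; "opening": opening from 0.0 (shut) to 1.0 (fully open).
Only numpy, scipy, OpenCV 4.12 (cv2) and the standard library are available. Lean on these libraries where they do the work, as an engineer would, in place of code of your own. Each camera call takes 0.05 s, during which the arm holds its last target. There are 200 camera calls.

## Working session

There is one attempt and no reset: what is moved stays moved. The work goes in short steps, Python scripts to look and compute and a tool call to move; the robot and the scene stay as the last step left them, time stands still between calls to the robot, and variables do not carry over. Pictures are saved under pics/ and viewed, about 8 in all and at most 12, crops included, and the job is handed in when it is done.

Besides the shell and the picture viewer there is one more tool, called after ">>>" in YAML: its name, and indented under it one key for each argument. play_rows: Moves the arm, as the interface text tells. Its arguments: {"type":"object","properties":{"commands":{"type":"array","items":{"type":"object","properties":{"delta_rot":{"type":"array","items":{"type":"number","minimum":-1,"maximum":1}},"travel":{"type":"array","items":{"type":"number","minimum":-1,"maximum":1}},"gripper":{"type":"number"}}}},"force":{"type":"number"}},"required":["commands"]}

```bash
mkdir -p pics; cat > h.py <<'E'
import numpy as np, cv2
from scipy.spatial.transform import Rotation as R
from plant import r, viewer
def att(s):
    a=np.array(s["attitude"],float)
    return a if a.shape==(3,3) else R.from_quat(a).as_matrix()
def world(s,px,z=None,height=None):
    u,v=px
    d=np.array([(u-s["cx"])/s["fx"],-(v-s["cy"])/s["fy"],-1.0])
    A=att(s);o=np.array(s["origin"])
    if height is not None:
        w=A@d; return o+w*(height-o[2])/w[2]
    if z is None:
        z=s["z_map"][int(round(v)),int(round(u))]
    return o+A@(d*z)
def cloud(s,mask):
    v,u=np.nonzero(mask&(s["z_map"]>0)); z=s["z_map"][v,u]
    d=np.stack([(u-s["cx"])/s["fx"]*z,-(v-s["cy"])/s["fy"]*z,-z],1)
    return d@att(s).T+np.array(s["origin"])
def save(s,n,k=1): cv2.imwrite(f"pics/{n}.png",s["color"][:,:,::-1])
E
python3 - <<'E'
from h import *
print({k:np.round(v,3) for k,v in r.get_state().items()})
ims=[]
for c in ["scene","top"]:
    s=viewer.snapshot(c); ims.append(s["color"]); print(c,s["fx"],np.round(s["origin"],3),np.round(att(s),2).tolist(), [k for k in s])
    for n in ["mast","button_top","lamp","hub","wrench","oil_can"]:
        for p in viewer.pinpoint(c,n)[:2]: print(n,np.round(p["at"],1),round(p["conf"],2),np.round(world(s,p["at"]),3), "h148" ,np.round(world(s,p["at"],height=dict(button_top=.148,lamp=.137).get(n,0)),3))
        for p in viewer.outline_of(c,n)[:1]:
            P=cloud(s,p["pixels"]); 
            if len(P): print("  out",round(p["conf"],2),np.round(np.percentile(P,2,0),3),np.round(np.percentile(P,98,0),3))
cv2.imwrite("pics/a.png",cv2.resize(np.vstack(ims),(None) or (448,672))[:,:,::-1][:600] if 0 else cv2.resize(np.hstack(ims),(800,300))[:,:,::-1])
E
```

```text
{'clock': np.float64(0.0), 'q': array([ 1.367,  0.69 , -0.194,  1.566,  0.157,  0.902, -0.215]), 'qd': array([-0.001, -0.002, -0.001,  0.001,  0.001,  0.   , -0.001]), 'joint_torque': array([-0.0000e+00, -5.2757e+01, -1.2670e+00, -1.5343e+01, -5.3000e-02,
        6.0000e-03,  0.0000e+00]), 'tool_pos': array([ 0.147, -0.607,  0.205]), 'eef_rot': array([ 0.993,  0.119, -0.   , -0.001]), 'contact_force': array([-0.47 ,  1.036,  0.131]), 'moment': array([-0.006,  0.014, -0.005]), 'opening': np.float64(0.995)}
scene 490.5999532100828 [1.021 0.562 0.981] [[-0.78, -0.5, 0.37], [0.62, -0.64, 0.46], [0.0, 0.58, 0.81]] ['color', 'z_map', 'fx', 'fy', 'cx', 'cy', 'origin', 'attitude']
mast [251.8 206.6] 0.56 [0.625 0.059 0.037] h148 [0.609 0.04  0.   ]
mast [279.7 147.7] 0.28 [0.525 0.034 0.151] h148 [ 0.435 -0.062  0.   ]
  out 0.58 [0.5   0.008 0.006] [0.753 0.086 0.187]
button_top [279.3 146.3] 0.54 [0.521 0.028 0.148] h148 [0.522 0.028 0.148]
  out 0.4 [0.507 0.017 0.135] [0.532 0.044 0.15 ]
lamp [249.6 173.8] 0.95 [0.628 0.055 0.159] h148 [0.617 0.042 0.137]
  out 0.85 [0.595 0.016 0.127] [
[... 652 characters left out ...]
73.2 211.8] 0.91 [0.592 0.05  0.119] h148 [0.612 0.044 0.   ]
mast [273.8 200.5] 0.45 [0.607 0.051 0.185] h148 [0.644 0.041 0.   ]
  out 0.89 [ 0.494 -0.014  0.   ] [0.751 0.086 0.187]
button_top [283.8 237.4] 0.66 [0.526 0.028 0.147] h148 [0.526 0.029 0.148]
lamp [275.  198.3] 0.93 [0.611 0.048 0.187] h148 [0.622 0.045 0.137]
  out 0.82 [0.592 0.019 0.   ] [0.758 0.08  0.189]
hub [275.4 154.1] 0.6 [0.725 0.042 0.16 ] h148 [0.777 0.032 0.   ]
  out 0.67 [ 0.723 -0.014  0.   ] [0.815 0.018 0.158]
wrench [224.8 218. ] 0.93 [0.597 0.176 0.005] h148 [0.598 0.176 0.   ]
  out 0.96 [0.521 0.149 0.   ] [0.673 0.221 0.01 ]
oil_can [337.  211.9] 0.56 [ 0.596 -0.116  0.068] h148 [ 0.608 -0.131  0.   ]
```

View pics/a.png

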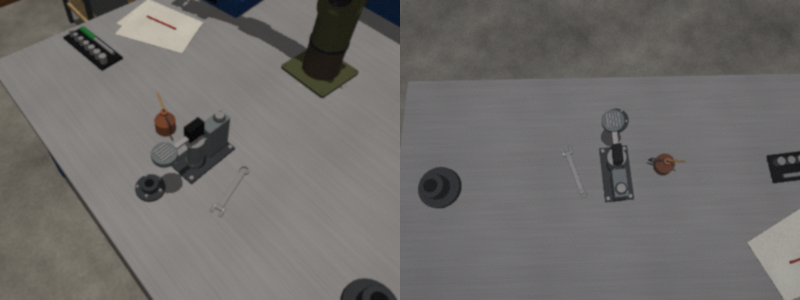

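>>> play_rows:
  commands:
    - {"travel": [0.2,-0.2,-0.43],"delta_rot": [0,0,0],"gripper": -1}
    - {"travel": [0.5,-0.5,-0.43],"delta_rot": [0,0,0],"gripper": -1}
    - {"travel": [0.86,-0.88,-0.43],"delta_rot": [0,0,0],"gripper": -1}
    - {"travel": [0.86,-0.88,-0.43],"delta_rot": [0,0,0],"gripper": -1}
    - {"travel": [0.86,-0.88,-0.43],"delta_rot": [0,0,0],"gripper": -1}

```text
clock: 1.92
tool_pos: [0.243, -0.4473, 0.2707]
eef_rot: [0.993, 0.121, 0.0, 0.0]
contact_force: [0.7, -1.3, -0.7]
opening: 0.456
```

>>> play_rows:
  commands:
    - {"travel": [0.3,-0.3,0],"delta_rot": [0,0,0],"gripper": -1}
    - {"travel": [0.6,-0.6,0],"delta_rot": [0,0,0],"gripper": -1}
    - {"travel": [0.86,-0.88,0],"delta_rot": [0,0,0],"gripper": -1}
    - {"travel": [0.86,-0.88,0],"delta_rot": [0,0,0],"gripper": -1}
    - {"travel": [0.86,-0.88,0],"delta_rot": [0,0,0],"gripper": -1}

```text
clock: 2.55
tool_pos: [0.3352, -0.2921, 0.2702]
eef_rot: [0.993, 0.117, -0.0, 0.001]
contact_force: [-0.4, -0.9, 0.2]
opening: 0.01
```

>>> play_rows:
  commands:
    - {"travel": [0.3,-0.3,0],"delta_rot": [0,0,0],"gripper": -1}
    - {"travel": [0.6,-0.6,0],"delta_rot": [0,0,0],"gripper": -1}
    - {"travel": [0.86,-0.88,0],"delta_rot": [0,0,0],"gripper": -1}
    - {"travel": [0.86,-0.88,0],"delta_rot": [0,0,0],"gripper": -1}
    - {"travel": [0.86,-0.88,0],"delta_rot": [0,0,0],"gripper": -1}

```text
clock: 3.18
tool_pos: [0.4294, -0.1341, 0.2699]
eef_rot: [0.993, 0.117, -0.001, 0.001]
contact_force: [0.4, -1.4, 0.4]
opening: 0.003
```

>>> play_rows:
  commands:
    - {"travel": [0.3,-0.3,0],"delta_rot": [0,0,0],"gripper": -1}
    - {"travel": [0.6,-0.6,0],"delta_rot": [0,0,0.013],"gripper": -1}
    - {"travel": [0.86,-0.88,0],"delta_rot": [0,0,0.026],"gripper": -1}
    - {"travel": [0.86,-0.88,0],"delta_rot": [0,0,0.026],"gripper": -1}
    - {"travel": [0.86,-0.88,0],"delta_rot": [0,0,0.026],"gripper": -1}

```text
clock: 3.8
tool_pos: [0.5239, 0.0237, 0.2698]
eef_rot: [0.997, 0.076, -0.001, 0.001]
contact_force: [-0.7, -0.9, -0.2]
opening: 0.008
```

```bash
cat > look.py <<'E'
from h import *
import sys
st=r.get_state(); print(np.round(st["tool_pos"],4),np.round(st["eef_rot"],4),np.round(st["contact_force"],2),st["clock"])
s=viewer.snapshot("wrist"); save(s,sys.argv[1]); print(np.round(s["origin"],3))
for n,h in [("button_top",.148),("lamp",.137),("mast",0)]:
    for p in viewer.pinpoint("wrist",n)[:2]: print(n,np.round(p["at"],1),round(p["conf"],2),np.round(world(s,p["at"],height=h),4))
for n,lo in [("lamp",.17),("button_top",.142)]:
    for p in viewer.outline_of("wrist",n)[:1]:
        P=cloud(s,p["pixels"]); P=P[P[:,2]>lo]
        if len(P)>20:
            print(n,"z",np.round(np.percentile(P[:,2],[2,50,98]),4),"rect(top)",cv2.minAreaRect((P[:,:2]*1000).astype(np.float32)))
E
python3 look.py b
```

```text
[0.5239 0.0237 0.2698] [ 9.971e-01  7.580e-02 -7.000e-04  1.000e-03] [-0.69 -0.95 -0.21] 3.8
[0.604 0.036 0.449]
button_top [253.  173.7] 0.74 [0.5239 0.0311 0.148 ]
lamp [258.5  75.2] 0.93 [0.6235 0.0402 0.137 ]
lamp z [0.1855 0.1877 0.1892] rect(top) ((620.3123168945312, 40.276824951171875), (55.68936538696289, 28.981855392456055), 6.481147289276123)
button_top z [0.1444 0.1482 0.1495] rect(top) ((521.7840576171875, 30.83132553100586), (26.118003845214844, 26.054141998291016), 8.883808135986328)
```

View pics/b.png

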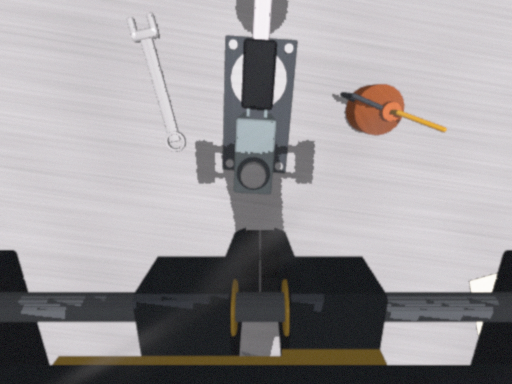

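>>> play_rows:
  commands:
    - {"travel": [-0.006,-0.048,0.2],"delta_rot": [0,0,0.015],"gripper": -1}
    - {"travel": [-0.006,-0.048,0.5],"delta_rot": [0,0,0.015],"gripper": -1}
    - {"travel": [-0.006,-0.048,0.7],"delta_rot": [0,0,0.015],"gripper": -1}
    - {"travel": [-0.006,-0.048,0.78],"delta_rot": [0,0,0.015],"gripper": -1}
    - {"travel": [-0.006,-0.048,0.82],"delta_rot": [0,0,0.015],"gripper": -1}
    - {"travel": [-0.006,-0.048,0.85],"delta_rot": [0,0,0.015],"gripper": -1}
    - {"travel": [-0.006,-0.048,0.86],"delta_rot": [0,0,0.015],"gripper": -1}
    - {"travel": [-0.006,-0.048,0.865],"delta_rot": [0,0,0.015],"gripper": -1}
    - {"travel": [-0.006,-0.048,0.865],"delta_rot": [0,0,0.015],"gripper": -1}

```text
clock: 5.22
tool_pos: [0.5225, 0.0343, 0.1407]
eef_rot: [0.999, 0.055, 0.0, 0.0]
contact_force: [0.4, 0.9, 0.1]
opening: 0.004
```

```bash
python3 look.py c
```

```text
[0.5225 0.0343 0.1407] [9.985e-01 5.450e-02 3.000e-04 0.000e+00] [0.39 0.86 0.15] 5.225
[0.603 0.043 0.32 ]
button_top [264.6 230.3] 0.85 [0.5197 0.031  0.148 ]
lamp [268.5  65.2] 0.82 [0.6206 0.04   0.137 ]
mast [124.5  92.4] 0.19 [0.5915 0.1856 0.    ]
lamp z [0.1854 0.1877 0.1891] rect(top) ((616.5391235351562, 39.326087951660156), (48.15428161621094, 27.920251846313477), 4.954891681671143)
button_top z [0.1426 0.148  0.1494] rect(top) ((527.4723510742188, 31.49203872680664), (15.518263816833496, 27.41031837463379), 3.3614234924316406)
```

View pics/c.png

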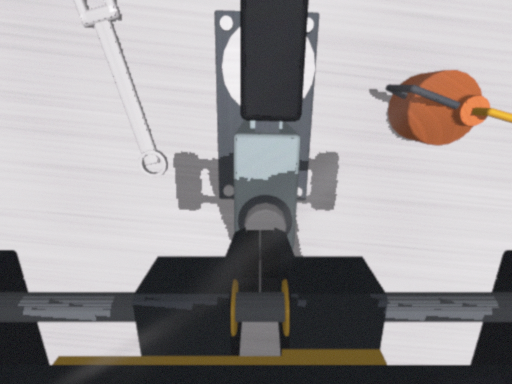

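```bash
python3 - <<'E'
from h import *
s=viewer.snapshot("wrist")
for v in range(190,262,6):
    print(v,[tuple(np.round(world(s,(u,v)),3)) for u in (264,)])
t=r.get_state()["tool_pos"]; d=att(s).T@(t-np.array(s["origin"])); print("tcp px",s["cx"]+s["fx"]*d[0]/-d[2],s["cy"]-s["fy"]*d[1]/-d[2])
s=viewer.snapshot("scene"); c=s["color"][90:210,200:360]; cv2.imwrite("pics/d.png",cv2.resize(c,(800,600),interpolation=2)[:,:,::-1])
E
```

```text
190 [(np.float64(0.543), np.float64(0.034), np.float64(0.135))]
196 [(np.float64(0.539), np.float64(0.033), np.float64(0.136))]
202 [(np.float64(0.535), np.float64(0.033), np.float64(0.136))]
208 [(np.float64(0.535), np.float64(0.033), np.float64(0.146))]
214 [(np.float64(0.531), np.float64(0.033), np.float64(0.148))]
220 [(np.float64(0.527), np.float64(0.032), np.float64(0.148))]
226 [(np.float64(0.523), np.float64(0.032), np.float64(0.149))]
232 [(np.float64(0.532), np.float64(0.033), np.float64(0.176))]
238 [(np.float64(0.533), np.float64(0.033), np.float64(0.184))]
244 [(np.float64(0.532), np.float64(0.033), np.float64(0.19))]
250 [(np.float64(0.532), np.float64(0.033), np.float64(0.196))]
256 [(np.float64(0.532), np.float64(0.034), np.float64(0.201))]
tcp px 260.1409228917916 221.2699601114723
```

View pics/d.png

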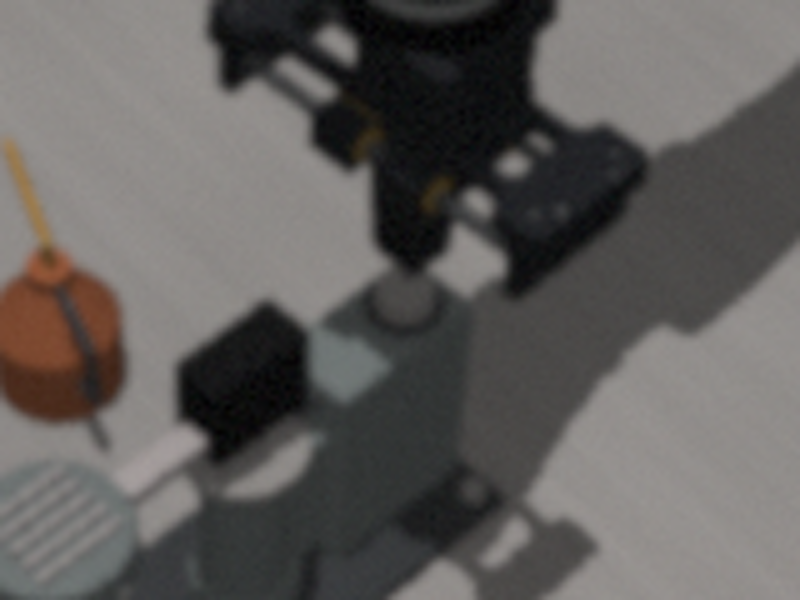

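>>> play_rows:
  commands:
    - {"travel": [0,0.02,0.04],"delta_rot": [0,0,0],"gripper": -1}
    - {"travel": [0,0.02,0.08],"delta_rot": [0,0,0],"gripper": -1}
    - {"travel": [0,0.02,0.1],"delta_rot": [0,0,0],"gripper": -1}
    - {"travel": [0,0.02,0.1],"delta_rot": [0,0,0],"gripper": -1}

```text
clock: 6.12
tool_pos: [0.5224, 0.0313, 0.1251]
eef_rot: [0.999, 0.055, -0.0, 0.0]
contact_force: [0.6, 0.5, -0.4]
opening: 0.002
```

```bash
python3 look.py e; python3 - <<'E'
from h import *
s=viewer.snapshot("wrist")
for v in range(214,250,4): print(v,np.round(world(s,(262,v)),3))
E
```

```text
[0.5224 0.0313 0.1251] [ 9.985e-01  5.450e-02 -4.000e-04  0.000e+00] [ 0.59  0.52 -0.39] 6.125
[0.603 0.04  0.304]
button_top [261.7 237.3] 0.65 [0.5223 0.0303 0.148 ]
lamp [262.3 237.7] 0.65 [0.5164 0.0292 0.137 ]
lamp [262.8  61.2] 0.64 [0.6206 0.0406 0.137 ]
lamp z [0.1854 0.1877 0.1891] rect(top) ((614.22509765625, 39.152557373046875), (43.54357147216797, 28.196321487426758), 5.127693176269531)
button_top z [0.1424 0.1478 0.1492] rect(top) ((530.9434814453125, 31.281051635742188), (8.181995391845703, 24.644699096679688), 1.41118586063385)
214 [0.535 0.031 0.141]
218 [0.534 0.031 0.146]
222 [0.532 0.031 0.148]
226 [0.53  0.031 0.148]
230 [0.533 0.031 0.16 ]
234 [0.533 0.031 0.164]
238 [0.532 0.031 0.168]
242 [0.532 0.031 0.173]
246 [0.532 0.031 0.177]
```

>>> play_rows:
  commands:
    - {"travel": [0,0,0.03],"delta_rot": [0,0,0],"gripper": -1}
    - {"travel": [0,0,0.06],"delta_rot": [0,0,0],"gripper": -1}
    - {"travel": [0,0,0.06],"delta_rot": [0,0,0],"gripper": -1}

```text
clock: 6.85
tool_pos: [0.5223, 0.0312, 0.1159]
eef_rot: [0.999, 0.055, -0.001, 0.0]
contact_force: [-0.3, -0.1, 0.2]
opening: 0.008
```

>>> play_rows:
  commands:
    - {"travel": [0,0,0.02],"delta_rot": [0,0,0],"gripper": -1}
    - {"travel": [0,0,0.03],"delta_rot": [0,0,0],"gripper": -1}
    - {"travel": [0,0,0.03],"delta_rot": [0,0,0],"gripper": -1}

```text
clock: 7.22
tool_pos: [0.5226, 0.0312, 0.112]
eef_rot: [0.999, 0.054, -0.0, 0.0]
contact_force: [-0.9, 0.0, 1.7]
opening: 0.001
```

```bash
python3 look.py f; python3 - <<'E'
from h import *
s=viewer.snapshot("wrist")
for v in range(214,250,4): print(v,np.round(world(s,(262,v)),3))
E
```

```text
[0.5226 0.0312 0.112 ] [ 9.985e-01  5.450e-02 -0.000e+00  1.000e-04] [-0.93  0.04  1.71] 7.225
[0.603 0.04  0.291]
lamp [265.   60.2] 0.85 [0.6199 0.0395 0.137 ]
lamp z [0.1855 0.1877 0.1892] rect(top) ((612.4708862304688, 39.008392333984375), (40.072166442871094, 28.25459861755371), 4.909966468811035)
button_top z [0.1421 0.1439 0.1456] rect(top) ((533.4807739257812, 32.64455795288086), (3.0039749145507812, 14.830811500549316), 10.55575180053711)
214 [0.538 0.032 0.136]
218 [0.536 0.032 0.136]
222 [0.535 0.032 0.14 ]
226 [0.534 0.031 0.144]
230 [0.533 0.031 0.146]
234 [0.532 0.031 0.15 ]
238 [0.533 0.031 0.155]
242 [0.532 0.031 0.159]
246 [0.532 0.031 0.164]
```

>>> play_rows:
  commands:
    - {"travel": [0,0,0.02],"delta_rot": [0,0,0],"gripper": -1}
    - {"travel": [0,0,0.04],"delta_rot": [0,0,0],"gripper": -1}
    - {"travel": [0,0,0.045],"delta_rot": [0,0,0],"gripper": -1}
    - {"travel": [0,0,0.045],"delta_rot": [0,0,0],"gripper": -1}

```text
clock: 8.07
tool_pos: [0.5228, 0.0313, 0.1072]
eef_rot: [0.999, 0.054, 0.001, 0.0]
contact_force: [-6.1, -0.3, 22.7]
opening: 0.004
```

```bash
python3 look.py g
```

```text
[0.5228 0.0313 0.1072] [9.985e-01 5.450e-02 6.000e-04 3.000e-04] [-6.09 -0.29 22.67] 8.075
[0.603 0.04  0.286]
lamp [263.8  53. ] 0.88 [0.6226 0.0404 0.137 ]
lamp z [0.2041 0.2062 0.2076] rect(top) ((609.304443359375, 38.64326095581055), (33.590179443359375, 28.371816635131836), 5.121876239776611)
```

>>> play_rows:
  commands:
    - {"travel": [0,0,-0.3],"delta_rot": [0,0,0],"gripper": -1}
    - {"travel": [0,0,-0.7],"delta_rot": [0,0,0],"gripper": 1}
    - {"travel": [0,0,-0.75],"delta_rot": [0,0,0],"gripper": 1}
    - {"travel": [0.3,0.005,-0.75],"delta_rot": [0,0,0],"gripper": 1}
    - {"travel": [0.654,0.01,-0.75],"delta_rot": [0,0,0],"gripper": 1}
    - {"travel": [0.654,0.01,-0.75],"delta_rot": [0,0,0],"gripper": 1}
    - {"travel": [0.654,0.01,-0.75],"delta_rot": [0,0,0],"gripper": 1}
    - {"travel": [0.654,0.01,-0.75],"delta_rot": [0,0,0],"gripper": 1}

```text
clock: 9.38
tool_pos: [0.6188, 0.0402, 0.2172]
eef_rot: [0.999, 0.055, -0.001, 0.0]
contact_force: [-0.2, 0.2, -0.4]
opening: 0.772
```

```bash
python3 look.py h; python3 - <<'E'
from h import *
s=viewer.snapshot("scene"); c=s["color"][60:240,140:380]; cv2.imwrite("pics/i.png",np.hstack([cv2.resize(c,(400,300)),cv2.resize(viewer.snapshot("wrist")["color"],(400,300))])[:,:,::-1])
s=viewer.snapshot("scene")
for p in viewer.outline_of("scene","lamp")[:1]:
    P=cloud(s,p["pixels"]); print(np.round(np.percentile(P[:,2],[2,50,98]),3))
E
```

```text
[0.6188 0.0402 0.2172] [ 9.985e-01  5.460e-02 -1.000e-03  2.000e-04] [-0.16  0.17 -0.38] 9.375
[0.699 0.049 0.396]
button_top [256.1 281.7] 0.56 [0.5209 0.0335 0.148 ]
lamp [260.2 190.9] 0.84 [0.6141 0.0395 0.137 ]
mast [258.2 154.6] 0.77 [0.6217 0.0429 0.    ]
lamp z [0.1726 0.1797 0.207 ] rect(top) ((676.39013671875, 44.611507415771484), (166.92294311523438, 70.88288879394531), 5.237639904022217)
button_top z [0.1426 0.148  0.1494] rect(top) ((521.6616821289062, 31.288972854614258), (26.636550903320312, 26.83476448059082), 23.45338249206543)
[0.163 0.179 0.207]
```

View pics/i.png

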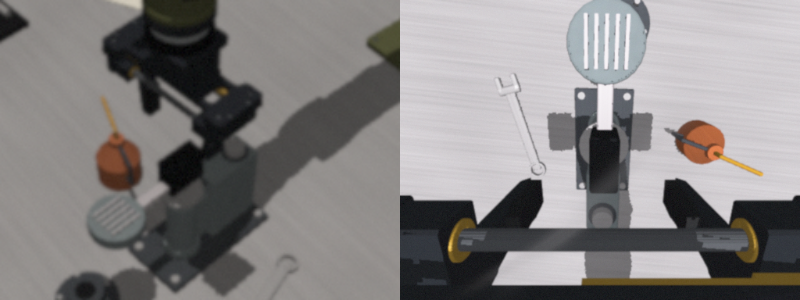

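>>> play_rows:
  commands:
    - {"travel": [0.01,0,0.1],"delta_rot": [0,0,0],"gripper": 1}
    - {"travel": [0.01,0,0.25],"delta_rot": [0,0,0],"gripper": 1}
    - {"travel": [0.01,0,0.4],"delta_rot": [0,0,0],"gripper": 1}
    - {"travel": [0.01,0,0.45],"delta_rot": [0,0,0],"gripper": 1}
    - {"travel": [0.01,0,0.48],"delta_rot": [0,0,0],"gripper": 1}
    - {"travel": [0.01,0,0.48],"delta_rot": [0,0,0],"gripper": 1}

```text
clock: 10.62
tool_pos: [0.6221, 0.0407, 0.1459]
eef_rot: [0.999, 0.055, 0.0, 0.0]
contact_force: [0.4, 0.3, 0.7]
opening: 0.996
```

```bash
python3 - <<'E'
from h import *
s=viewer.snapshot("wrist"); print(r.get_state()["contact_force"],r.get_state()["tool_pos"])
cv2.imwrite("pics/j.png",s["color"][:,:,::-1])
P=cloud(s,np.ones((384,512),bool)); 
tp=r.get_state()["tool_pos"]; M=R.from_quat(r.get_state()["eef_rot"]).as_matrix()
L=(P-tp)@M
for side in (1,-1):
    m=(L[:,1]*side>.03)&(L[:,1]*side<.075)&(abs(L[:,0])<.02)&(P[:,2]>.14); print(side,np.round(np.percentile(P[m,2],[0.5,2,10]),3),m.sum())
m=(abs(L[:,1])<.015)&(L[:,0]<.03)&(P[:,2]>.212); print("centre above lamp",np.round(np.percentile(P[m,2],[1,5,20]),3) if m.any() else 0)
E
```

```text
[ 0.13303663 -0.02170374 -0.0406463 ] [0.62228593 0.04068925 0.14618851]
1 [0.18  0.183 0.196] 7165
-1 [0.18  0.183 0.197] 7130
centre above lamp [0.255 0.257 0.26 ]
```

View pics/j.png

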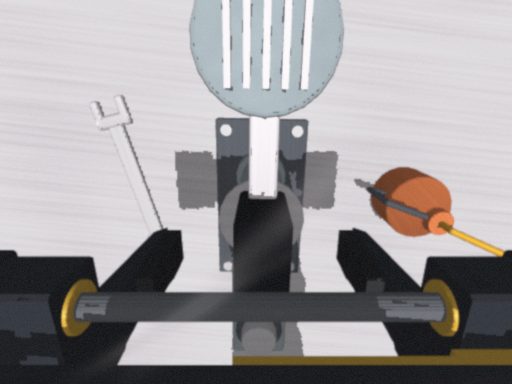

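>>> play_rows:
  commands:
    - {"travel": [-0.01,0,0.06],"delta_rot": [0,0,0],"gripper": 1}
    - {"travel": [-0.01,0,0.08],"delta_rot": [0,0,0],"gripper": -1}
    - {"travel": [-0.01,0,0.08],"delta_rot": [0,0,0],"gripper": -1}
    - {"travel": [-0.01,0,0.08],"delta_rot": [0,0,0],"gripper": -1}
    - {"travel": [-0.01,0,0.08],"delta_rot": [0,0,0],"gripper": -1}
    - {"travel": [-0.01,0,0.08],"delta_rot": [0,0,0],"gripper": -1}
    - {"travel": [-0.01,0,0.08],"delta_rot": [0,0,0],"gripper": -1}
    - {"travel": [-0.01,0,0.08],"delta_rot": [0,0,0],"gripper": -1}
  force: 45

```text
clock: 11.68
tool_pos: [0.6205, 0.0397, 0.1337]
eef_rot: [0.999, 0.054, 0.0, 0.0]
contact_force: [0.8, -1.9, 0.9]
opening: 0.313
```

>>> play_rows:
  commands:
    - {"travel": [0,0,-0.05],"delta_rot": [0,0,0],"gripper": -1}
    - {"travel": [0,0,-0.1],"delta_rot": [0,0,0],"gripper": -1}
    - {"travel": [0,0,-0.15],"delta_rot": [0,0,0],"gripper": -1}
    - {"travel": [0,0,-0.2],"delta_rot": [0,0,0],"gripper": -1}
    - {"travel": [0,0,-0.25],"delta_rot": [0,0,0],"gripper": -1}
    - {"travel": [0,0,-0.3],"delta_rot": [0,0,0],"gripper": -1}
    - {"travel": [0,0,-0.34],"delta_rot": [0,0,0],"gripper": -1}
    - {"travel": [0,0,-0.34],"delta_rot": [0,0,0],"gripper": -1}

```text
clock: 12.68
tool_pos: [0.6202, 0.04, 0.1847]
eef_rot: [0.999, 0.054, -0.0, 0.0]
contact_force: [2.5, -4.0, -7.7]
opening: 0.318
```

>>> play_rows:
  commands:
    - {"travel": [0,0,-0.05],"delta_rot": [0,0,0],"gripper": -1}
    - {"travel": [0,0,-0.1],"delta_rot": [0,0,0],"gripper": -1}
    - {"travel": [0,0,-0.15],"delta_rot": [0,0,0],"gripper": -1}
    - {"travel": [0,0,-0.2],"delta_rot": [0,0,0],"gripper": -1}
    - {"travel": [0,0,-0.25],"delta_rot": [0,0,0],"gripper": -1}
    - {"travel": [0,0,-0.29],"delta_rot": [0,0,0],"gripper": -1}
    - {"travel": [0,0,-0.32],"delta_rot": [0,0,0],"gripper": -1}
    - {"travel": [0,0,-0.32],"delta_rot": [0,0,0],"gripper": -1}

```text
clock: 13.68
tool_pos: [0.6201, 0.04, 0.2328]
eef_rot: [0.999, 0.054, -0.0, 0.0]
contact_force: [2.6, -4.3, -9.6]
opening: 0.311
```

```bash
cat > z.py <<'E'
from h import *
st=r.get_state(); print(np.round(st["tool_pos"],4),np.round(st["contact_force"],1),st["clock"],st["opening"])
for c in ["wrist","scene"]:
    s=viewer.snapshot(c)
    for p in viewer.outline_of(c,"lamp")[:1]:
        P=cloud(s,p["pixels"]); print(c,p["conf"],"z pct",np.round(np.percentile(P[:,2],[2,25,50,75,98]),4))
    for n in ["hub","wrench","oil_can"]: print(n,[np.round(world(s,p["at"],height=0),3) for p in viewer.pinpoint(c,n)[:1]])
cv2.imwrite("pics/k.png",cv2.resize(s["color"][60:240,140:380],(640,480))[:,:,::-1])
E
python3 z.py
```

```text
[0.6201 0.04   0.2328] [ 2.6 -4.3 -9.6] 13.675 0.311243125944964
wrist 0.95 z pct [0.2711 0.2777 0.2787 0.2826 0.3059]
hub []
wrench [array([0.591, 0.184, 0.   ])]
oil_can [array([ 0.614, -0.128,  0.   ])]
scene 0.7 z pct [0.0028 0.2721 0.2769 0.2795 0.3044]
hub [array([0.77 , 0.032, 0.   ])]
wrench [array([0.597, 0.178, 0.   ])]
oil_can []
```

>>> play_rows:
  commands:
    - {"travel": [0,0,-0.015],"delta_rot": [0,0,0],"gripper": -1}
    - {"travel": [0,0,-0.03],"delta_rot": [0,0,0],"gripper": -1}
    - {"travel": [0,0,-0.03],"delta_rot": [0,0,0],"gripper": -1}
    - {"travel": [0,0,-0.03],"delta_rot": [0,0,0],"gripper": -1}

```text
clock: 14.68
tool_pos: [0.6197, 0.04, 0.2349]
eef_rot: [0.999, 0.055, -0.001, 0.0]
contact_force: [5.3, -3.6, -20.7]
opening: 0.313
```

>>> play_rows:
  commands:
    - {"travel": [0,0,0],"delta_rot": [0,0,0],"gripper": -1}
    - {"travel": [0,0,0],"delta_rot": [0,0,0],"gripper": -1}
    - {"travel": [0,0,0],"delta_rot": [0,0,0],"gripper": -1}
    - {"travel": [0,0,0],"delta_rot": [0,0,0],"gripper": -1}
    - {"travel": [0,0,0],"delta_rot": [0,0,0],"gripper": -1}
    - {"travel": [0,0,0],"delta_rot": [0,0,0],"gripper": -1}

```text
clock: 15.42
tool_pos: [0.6197, 0.04, 0.235]
eef_rot: [0.999, 0.055, -0.001, 0.0]
contact_force: [5.8, -4.1, -20.2]
opening: 0.315
```

```bash
python3 z.py
```

```text
[0.6197 0.04   0.235 ] [  5.8  -4.1 -20.2] 15.425 0.31536779207535814
wrist 0.96 z pct [0.2732 0.2798 0.2808 0.2846 0.3079]
hub []
wrench [array([0.593, 0.185, 0.   ])]
oil_can [array([ 0.611, -0.126,  0.   ])]
scene 0.92 z pct [0.263  0.2756 0.2795 0.2821 0.3071]
hub [array([0.774, 0.032, 0.   ])]
wrench [array([0.596, 0.18 , 0.   ])]
oil_can []
```

View pics/k.png

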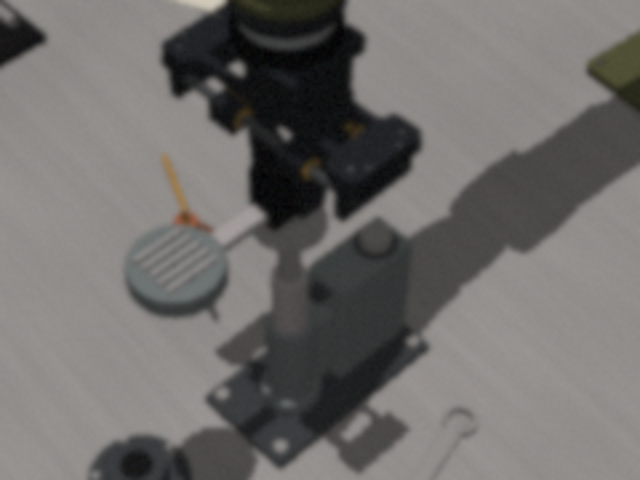

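```bash
python3 -c "
from plant import r
print(r.finish_job()); s=r.get_state(); print(s['tool_pos'],s['contact_force'])"
```

```text
the job is handed in; nothing more can be done
None
the job is handed in; nothing more can be done
```

I pressed the release button and the lamp head popped up. I then gripped the head at 45 N, pulled it past the first stop to the second, and handed the job in while still holding it there, at about 15.5 s on the clock.

**Last checks:**
- **Extension:** the head had risen about 119 mm from its latched position, against 120 mm nominal. The upward pull jumped from about 10 N to a steady 20 N, which fits the rigid second stop. I had no direct reading of the two tube slides.
- **Grip:** the fingers were held open at 27.7 mm on the 28 mm block. The tool did not move over the last 0.75 s before hand-in.
- **Bystanders:** the hub and wrench measured within about 10 mm of their starting positions. The oil can did too, but only from the wrist camera; the scene camera missed it because the disc was in front.

**Disagreement:** the real fingertips sat about 33 mm above the reported TCP height. My first press therefore stopped above the button without touching it. I went on down by contact force and camera depth instead, and allowed for the offset when gripping.

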